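# Tamp the ballast cobbles level in a display-stand base

### The job

The cobbles in the green ballast box stand at uneven heights, so the cover plate rocks on them. With the hand tamper (never the fingers) laid across the box, tamp them down a row of two at a time, first the row at the clasp end, then the middle one, then the last: press slowly through the soft bedding until you feel both cobbles stop firm, and bear on them there for a moment with a steady 17 to 20 N in all, never a blow and never more than 25 N, so that all six end up level. Then stand the tamper upright on the middle of its rubber mat, let go of it, and leave the other things on the table as they are.

Things in the scene. Friction and masses are not known exactly. Their poses are not given: they have to be found in the camera images.
- ballast_box: Green open steel box fixed to the table, base of a display stand: 195 mm (its x) by 136 mm (its y) outside, 68 mm high, walls 8 mm. Origin at the centre of its underside, z up; a steel clasp with a round knob on its +x end below the rim. Holds three rows of two cobbles: rows centred at x = +59 (clasp end), 0 and -59 mm, cobbles at y = -29.5 and +29.5 mm.
- box_rim (a point): Centre of the box's mouth, level with its rim. Each cobble stands on soft bedding that yields for good at an unknown 1.5 to 5 N of push from above and never springs back. Somewhere below lies a hidden firm layer, the same for all six, where a cobble stops firm (15 N/mm): its top then stands 5 to 28 mm above the rim, a different amount each time.
- tamper_grip (a point): Hand tamper with an upright wooden handle, 0.36 to 0.56 kg: point on the handle's axis 90 mm above the tamper's flat underside. The handle is a straight bar 40 mm (x) by 28 mm (y), from 24 to 106 mm above the underside, centred on the foot; z up along the handle.
- tamper_face (a point): Centre of the tamper's underside, axes as the handle point. The foot is a plate 50 mm (x) by 150 mm (y), 12 mm thick, so that laid across the box (its y along the box's y) it covers the two cobbles of one row and none of the next. Starts standing on the mat.
- tool_mat: Black rubber mat fixed to the table, 130 mm (x) by 200 mm (y), 6 mm thick: the tamper's place. Origin at the centre of its underside, z up.
- cobble0_top (a point): Centre of the top of a grey-brown stone cobble, a loose chunky block 55 by 55 by 60 mm tall with edges rounded 6 mm, 0.23 to 0.31 kg, at x = -59, y = -29.5 mm in the box. It starts with its top 42 mm above the rim. z points up out of the cobble.
- cobble1_top (a point): Centre of the top of a grey-brown stone cobble, a loose chunky block 55 by 55 by 60 mm tall with edges rounded 6 mm, 0.23 to 0.31 kg, at x = -59, y = 29.5 mm in the box. It starts with its top 45 mm above the rim. z points up out of the cobble.
- cobble2_top (a point): Centre of the top of a grey-brown stone cobble, a loose chunky block 55 by 55 by 60 mm tall with edges rounded 6 mm, 0.23 to 0.31 kg, at x = 0, y = -29.5 mm in the box. It starts with its top 38 mm above the rim. z points up out of the cobble.
- cobble3_top (a point): Centre of the top of a grey-brown stone cobble, a loose chunky block 55 by 55 by 60 mm tall with edges rounded 6 mm, 0.23 to 0.31 kg, at x = 0, y = 29.5 mm in the box. It starts with its top 34 mm above the rim. z points up out of the cobble.
- cobble4_top (a point): Centre of the top of a grey-brown stone cobble, a loose chunky block 55 by 55 by 60 mm tall with edges rounded 6 mm, 0.23 to 0.31 kg, at x = 59, y = -29.5 mm in the box. It starts with its top 39 mm above the rim. z points up out of the cobble.
- cobble5_top (a point): Centre of the top of a grey-brown stone cobble, a loose chunky block 55 by 55 by 60 mm tall with edges rounded 6 mm, 0.23 to 0.31 kg, at x = 59, y = 29.5 mm in the box. It starts with its top 43 mm above the rim. z points up out of the cobble.
- can_green: Bystander: green drinks can, 62 mm across, 122 mm tall. Origin at its underside centre.
- can_yellow: Bystander: yellow drinks can, 62 mm across, 122 mm tall. Origin at its underside centre.
- can_blue: Bystander: blue drinks can, 62 mm across, 122 mm tall. Origin at its underside centre.
- cup: Bystander: white plastic cup, 80 mm across the rim, 95 mm tall. Origin at its underside centre.
- tape_roll: Bystander: orange roll of tape lying flat, 104 mm across, 45 mm tall. Origin at its underside centre.
- screwdriver: Bystander: screwdriver lying flat, 200 mm long. Origin at its underside (middle of the tool).
Mind the look-alikes: they are no part of the job. Of the things like the tool_mat, leave any that is brown; of the rest the smaller one is meant. Leave any purple look-alike of the part that bears tamper_grip alone.

How it is judged:
By the outcome, as a careful person would: the job done as asked, in the order asked, and still so for the second after the job is handed in, with the robot touching nothing.
It also fails if it takes over 72 s, if anything falls off the work surface, if the arm or the gripper's body presses on something with over 40 N, if the wrist force passes 120 N, or if a joint passes its speed limit or range.

### The arm

A 6-joint arm with a two-finger parallel gripper is mounted at the origin on the work surface. World frame = base frame: x ahead of the robot, y to its left, z up, the work surface at z = 0. Lengths are in mm, angles in rad, forces in N, time in s.
With the tool pointing down it reaches from about 325 to 925 mm from the base axis. Payload 3.1 kg.
Tool frame: the origin (TCP) lies at the very end of the fingers, on their centre line; the grasp point (between the pads) lies 19 mm behind it; z points along the fingers, x is the direction in which the jaws open and shut, and the axes are right-handed (so a half turn about z gives the same grasp; the last joint's range is limited). The gripper opens to 85 mm and grips with 20 to 120 N. Pads are 22 mm wide; open, the fingers measure 114 mm over their backs; the gripper's body (76 mm by 85 mm) begins 54 mm behind the grasp point. The pads swing forward as they close: fully open they stand 13 mm farther back than shut.
Start: joints at [1.069, 0.217, 1.613, -0, 1.311, -0.112], TCP at [237.485, 578.135, 231.3] pointing down, gripper open.
Joint ranges: [-2.75, 2.75], [-0.78, 2.1], [0.31, 2.55], [-1.13, 4.27], [0.13, 2.63], [-2.58, 2.58]. Speed limits (rad/s): [2.79, 2.79, 3.14, 3.14, 3.14, 3.14].

### API

Orientations are given as [roll, pitch, yaw] about the fixed x, y, z axes, in that order (R = Rz(yaw) Ry(pitch) Rx(roll)).
In Python, from rig import ctrl gives the robot as it stands. The module is installed in compiled form; this text tells all that it offers.
- The arm moves only by the tool play_rows, never from a script. Its argument "series" is a list of rows, each a list of 5 numbers: the closure, from 0 (fully open) to 1 (shut), then the shift along the tool's x, y, z each as a share of 150 mm, from -1 to 1, then the turn about the tool's z as a share of 90 degrees, from -1 to 1. In form: [[claw, tx, ty, tz, yaw], ...]. A call has 1 to 12 rows; each row is the pose to reach, as a shift and turn from the pose measured when the call began, along the tool's axes at that moment; what a row does not reach only later rows make up. A row lasts 1/10 s, in which the tool goes at most 50 mm and 8.59 degrees, less where a joint would pass 70% of its speed; a pose out of reach is approached as far as the arm can. A call with a number of a shift or a turn outside -1 to 1 is refused whole. A call with a gripper value outside its range is refused whole. The fingers move at their own pace and stop on an object; the grip force is fixed at half the most. Time passes only in rows, so rows that repeat a pose let the fingers close. It gives the time, the measured TCP pose, the force and the opening at its end, in the units of the state.
- ctrl.get_state(): the state, without advancing time (a new reading comes with each control period).
- ctrl.camera(name): name is "scene" or "top"; returns (picture, depth): 384x512x3 uint8, red, green, blue; 384x512 float32, mm along the optical axis (not along the pixel's ray), 0 where there is no reading.
- ctrl.camera_model(name): a dict with "vfov" (degrees; the focal length in pixels is half the picture's height over the tangent of half this angle, whatever the lens; pixels are square), "cx", "cy" (the principal point, pixels), "pose" (4x4, takes a point from camera to world coordinates). Camera axes: x right, y down, z forward; pixel columns grow to the right and rows downward; lengths in mm; the calibration is good to about 2 mm. A picture is of the moment at which its call begins. camera_model takes no time and is no camera call.
- ctrl.job_done(): hands the job in, once; it reports no verdict.
Trained networks look in the newest picture that a camera, given by its name, has taken for a name from the list of things; names that differ only in an ending like _2 or _b are one class to them, and where a whole thing is asked for, a point or a joint stands for the part that bears it (a point fixed in the world has none). Each returns a list of dicts, best first, with "score" (0 to 1); they miss things now and then, are a little off and sometimes report something else, mostly with a low value. They report only what shows in the picture. A call takes as long as a camera call. They do not tell look-alikes from the thing itself.
- ctrl.recognise(camera, query): "xyz" ([x, y, z] in mm, in the coordinates of the camera as it stood for that picture, good to about 4 mm: the middle of the surface that is visible of it).
The state is a dict: "t": time; "joint_pos": joint angles; "qvel": joint speeds; "effort": joint torques, N m; "tcp_pos": TCP position; "orientation": TCP orientation; "wrist_force": force on the tool from outside, world axes, zero at the start; "moment": the same for the moment, N m; "finger_gap": opening from 0.0 (shut) to 1.0 (fully open).
Only numpy, scipy, OpenCV 4.12 (cv2) and the standard library are available. Lean on these libraries where they do the work, as an engineer would, in place of code of your own. Each camera call takes 0.05 s, during which the arm holds its last target. There are 200 camera calls.

## Working session

There is one attempt and no reset: what is moved stays moved. The work goes in short steps, Python scripts to look and compute and a tool call to move; the robot and the scene stay as the last step left them, time stands still between calls to the robot, and variables do not carry over. Pictures are saved under pics/ and viewed, about 8 in all and at most 12, crops included, and the job is handed in when it is done.

Besides the shell and the picture viewer there is one more tool, called after "Request:" as name(argument=value, ...) on one line, values as JSON. play_rows: Moves the arm, as the interface text tells. Shift numbers are shares of 150 mm and turn numbers shares of 90 degrees, none past 1 either way. Its arguments: {"type":"object","properties":{"series":{"type":"array","items":{"type":"array","items":{"type":"number","minimum":-1,"maximum":1}}}},"required":["series"]}

```bash
mkdir -p pics
cat > h.py <<'E'
from rig import ctrl
import numpy as np, cv2
def cam(n):
    p,d=ctrl.camera(n); return p,d,ctrl.camera_model(n)
def cloud(d,m):
    h,w=d.shape; f=h/2/np.tan(np.radians(m['vfov'])/2)
    v,u=np.mgrid[:h,:w]; P=np.stack([(u-m['cx'])*d/f,(v-m['cy'])*d/f,d,np.ones_like(d)],-1)
    return (P@np.array(m['pose']).T)[...,:3]
def px(X,m):
    c=np.linalg.inv(m['pose'])@np.append(X,1); f=192/np.tan(np.radians(m['vfov'])/2)
    return np.round([m['cx']+f*c[0]/c[2],m['cy']+f*c[1]/c[2]])
E
python3 - <<'E'
from h import *
np.set_printoptions(precision=1,suppress=True)
print(ctrl.get_state())
ims=[]
for n in("top","scene"):
    p,d,m=cam(n); np.savez(n+'0',p=p,d=d); ims.append(p)
    print(n,m['vfov'],m['cx'],m['cy'],np.array(m['pose']))
    for q in("ballast_box","tool_mat","tamper_grip"):
        for r in ctrl.recognise(n,q):
            X=(np.array(m['pose'])@np.append(r['xyz'],1))[:3]; print(q,round(r['score'],2),X,px(X,m))
    cv2.imwrite(f'pics/{n}0.png',p[...,::-1])
E
```

```text
{'t': 0.0, 'joint_pos': array([ 1.1,  0.2,  1.6, -0. ,  1.3, -0.1]), 'qvel': array([ 0.,  0.,  0., -0.,  0.,  0.]), 'effort': array([ -0. , -39.7, -30.4,  -0. ,   0. ,  -0. ]), 'tcp_pos': array([237.1, 577.4, 230. ]), 'orientation': array([-3.1,  0. ,  1.2]), 'wrist_force': array([0.7, 0.6, 0.1]), 'moment': array([0., 0., 0.]), 'finger_gap': 1.0018060710371932}
top 54.3228073869766 254.13785121290886 189.65233538165717 [[   0.    -1.     0.2  299.3]
 [  -1.    -0.    -0.    17.1]
 [   0.    -0.2   -1.  1342.2]
 [   0.     0.     0.     1. ]]
ballast_box 0.62 [ 544.4 -183.5   69.2] [312. 184.]
tool_mat 0.95 [283.1 197.8   2.8] [200. 257.]
tool_mat 0.63 [ 264.1 -220.7    8.2] [319. 266.]
tool_mat 0.62 [490.3 225.9   8.7] [195. 198.]
tamper_grip 0.95 [333.2 468.2  15.5] [124. 240.]
tamper_grip 0.66 [514.8 219.5  19.7] [197. 191.]
tamper_grip 0.26 [613.8 439.6  43.1] [136. 161.]
scene 46.99336807301946 250.6327054841144 196.88508721337595 [[   0.2    0.8   -0.6 1372.4]
 [   1.    -0.1    0.1 -138.4]
 [   0.    -0.6   -0.8 1323.5]
 [   0.     0.     0.     1. ]]
ballast_box 0.58 [ 670.8 -217.    48.8] [186. 259.]
tool_mat 0.94 [282.2 191.    3.8] [284. 164.]
tool_mat 0.81 [ 267.2 -221.2    6.3] [178. 172.]
tool_mat 0.67 [535.3 218.6   7.2] [306. 216.]
tamper_grip 0.79 [527.5 223.7  24.7] [307. 211.]
tamper_grip 0.79 [340.6 474.2  15.1] [358. 165.]
```

View pics/top0.png

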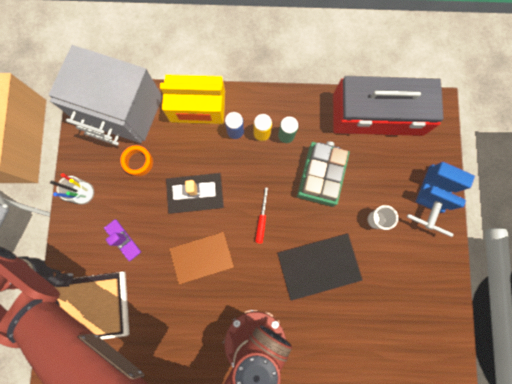

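View pics/scene0.png

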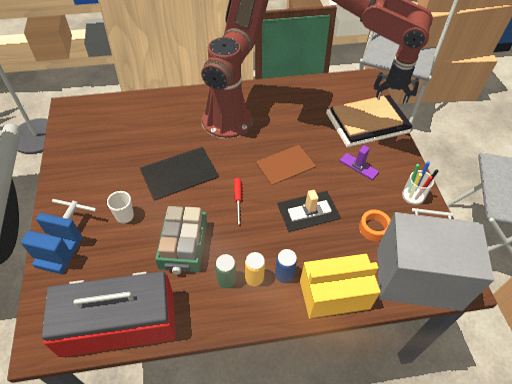

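The top view shows three mats: brown at (202,257), large black at (320,266) and small black at (195,193). The small black one is meant because it is neither brown nor the larger. It carries the grey-footed tamper with the wooden handle at (191,188). The purple look-alike at (122,240) is to be left alone. The box is at (323,173), with its clasp at the top end (331,145).

Run:
```python
from h import *
np.set_printoptions(precision=1,suppress=True)
def rect(P,l):
    (c,s,a)=cv2.minAreaRect(P[:,:2].astype(np.float32)); b=cv2.boxPoints((c,s,a))
    e=max([b[1]-b[0],b[2]-b[1]],key=np.linalg.norm); print(l,len(P),'c',np.array(c),'size',np.sort(s),'long-axis deg %.1f'%np.degrees(np.arctan2(e[1],e[0])),'zmed %.1f'%np.median(P[:,2]))
tiles=[]
for n in("top","scene"):
    z=np.load(n+'0.npz'); p,d=z['p'],z['d']; m=ctrl.camera_model(n); W=cloud(d,m)
    hsv=cv2.cvtColor(p,cv2.COLOR_RGB2HSV)
    X,Y,Z=W[...,0],W[...,1],W[...,2]
    T=(abs(X-515)<110)&(abs(Y-222)<130)&(d>0)
    print(n); 
    rect(W[T&(hsv[...,2]<75)&(Z<14)|T&(Z>14)&(Z<60)],'mat+foot')
    foot=T&(Z>12)&(Z<26)&(hsv[...,2]>110)&(hsv[...,1]<60); rect(W[foot],'foot')
    h=T&(Z>100)&(Z<125); rect(W[h],'handle top')
    B=(abs(X-560)<140)&(abs(Y+190)<130)&(d>0)
    g=B&(hsv[...,0]>45)&(hsv[...,0]<95)&(hsv[...,1]>70)&(Z>58)&(Z<78); rect(W[g],'rim')
    c=B&(Z>90)&(Z<125)&(hsv[...,1]<90); rect(W[c],'cobbles')
    k=T if 0 else None
    for C in ((515,222,30),(560,-190,60)):
        u,v=px(np.array(C),m).astype(int); t=p[max(v-48,0):v+48,u-64:u+64]; tiles.append(cv2.resize(t,(400,300),interpolation=2))
cv2.imwrite('pics/c0.png',np.vstack([np.hstack(tiles[:2]),np.hstack(tiles[2:])])[...,::-1])
```

```text
top
mat+foot 471 c [523.6 223.5] size [ 67.9 168. ] long-axis deg -85.8 zmed 19.5
foot 405 c [516.2 233.6] size [ 54.8 153.8] long-axis deg -83.9 zmed 18.8
handle top 104 c [517.1 230.7] size [27.4 40.6] long-axis deg 3.0 zmed 112.2
rim 173 c [ 585.3 -225.9] size [135.  193.4] long-axis deg -13.4 zmed 68.4
cobbles 1618 c [ 585.7 -226.6] size [114.5 173.5] long-axis deg -13.4 zmed 108.6
scene
mat+foot 1302 c [513.8 233.4] size [129.7 200.4] long-axis deg -82.6 zmed 8.1
foot 349 c [517.6 234.5] size [ 55.3 151.7] long-axis deg -82.9 zmed 17.9
handle top 88 c [517.7 232.1] size [27.8 43.8] long-axis deg 4.1 zmed 110.8
rim 173 c [ 586.8 -225.2] size [135.3 197. ] long-axis deg -13.6 zmed 66.3
cobbles 1659 c [ 586.7 -225. ] size [115.1 175.9] long-axis deg -13.7 zmed 106.5
```

View pics/c0.png

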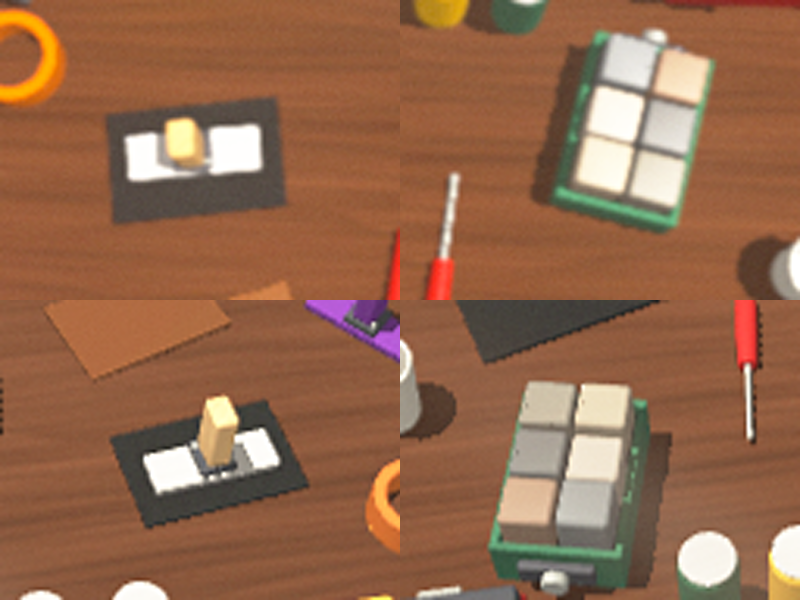

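The crop confirms the tamper with the wooden handle on the small black mat, and the box with its clasp at the far (+x) end. The mat centre is about (514,233), the box is at (586,-225.5), and the box's x axis is at -13.5°.

```bash
cat >> h.py <<'E'
from scipy.spatial.transform import Rotation as Ro
def go(x,y,z,yaw):
    s=ctrl.get_state(); R=Ro.from_euler('xyz',s['orientation']); d=R.inv().apply(np.array([x,y,z])-s['tcp_pos'])/150
    cy=np.degrees(np.arctan2(R.as_matrix()[1,0],R.as_matrix()[0,0]))
    print('tcp',s['tcp_pos'].round(1),'rpy',np.degrees(s['orientation']).round(2),'F',s['wrist_force'].round(2),'gap',round(s['finger_gap'],3),'t',round(s['t'],2))
    print('shift',d.round(4),'turn',round((cy-yaw)/90,4),'calls',np.ceil(abs(d).max()))
E
python3 -c "
from h import *
go(517,232,230,95.5)"
```

```text
tcp [237.4 578.  231.1] rpy [-1.800e+02  2.000e-02  6.767e+01] F [-0.2  -0.98 -0.15] gap 0.996 t 0.4
shift [-1.4256  2.6007  0.0077] turn -0.3092 calls 3.0
```

Request:
play_rows(series=[[0,-0.16,0.29,0,0],[0,-0.475,0.867,0,0],[0,-0.475,0.867,0,0],[0,-0.475,0.867,0,0]])

```text
t: 0.8
tcp_pos: [334.0, 458.8, 231.1]
orientation: [3.139, 0.002, 1.175]
wrist_force: [0.0, 0.2, -0.4]
finger_gap: 0.999
```

Request:
play_rows(series=[[0,-0.475,0.867,0,0],[0,-0.475,0.867,0,0],[0,-0.475,0.867,0,0],[0,-0.475,0.867,0,0]])

```text
t: 1.2
tcp_pos: [429.6, 339.6, 231.9]
orientation: [3.137, 0.002, 1.17]
wrist_force: [0.1, -0.3, -0.8]
finger_gap: 0.996
```

Request:
play_rows(series=[[0,-0.475,0.867,0,-0.1],[0,-0.475,0.867,0,-0.2],[0,-0.475,0.867,0,-0.31],[0,-0.475,0.867,0,-0.31],[0,-0.475,0.867,0,-0.31]])

```text
t: 1.7
tcp_pos: [522.5, 222.6, 232.8]
orientation: [3.138, 0.004, 1.653]
wrist_force: [-0.5, -0.5, -0.9]
finger_gap: 1.002
```

```bash
python3 -c "
from h import *
go(517,232,77,95.5)"
```

```text
tcp [522.5 222.6 232.8] rpy [179.8    0.2   94.74] F [-0.51 -0.47 -0.89] gap 1.002 t 1.7
shift [ 0.0691 -0.0351  1.0382] turn -0.0085 calls 2.0
```

Request:
play_rows(series=[[0,0.069,-0.035,0.2,-0.008],[0,0.069,-0.035,0.4,-0.008],[0,0.069,-0.035,0.6,-0.008],[0,0.069,-0.035,0.6,-0.008],[0,0.069,-0.035,0.6,-0.008]])

```text
t: 2.2
tcp_pos: [515.6, 233.5, 142.6]
orientation: [3.14, 0.003, 1.667]
wrist_force: [0.5, -0.2, 0.2]
finger_gap: 0.998
```

Run:
```python
from h import *
go(517,232,75,95.5)
tiles=[]
for n in("top","scene"):
    p,d,m=cam(n); u,v=px(np.array([517,232,110]),m).astype(int); tiles.append(cv2.resize(p[v-48:v+48,u-64:u+64],(400,300),interpolation=2))
cv2.imwrite('pics/c1.png',np.hstack(tiles)[...,::-1])
```

```text
tcp [515.6 233.5 142.6] rpy [179.89   0.19  95.51] F [ 0.48 -0.23  0.18] gap 0.998 t 2.2
shift [-0.0096  0.0073  0.4505] turn 0.0001 calls 1.0
```

View pics/c1.png

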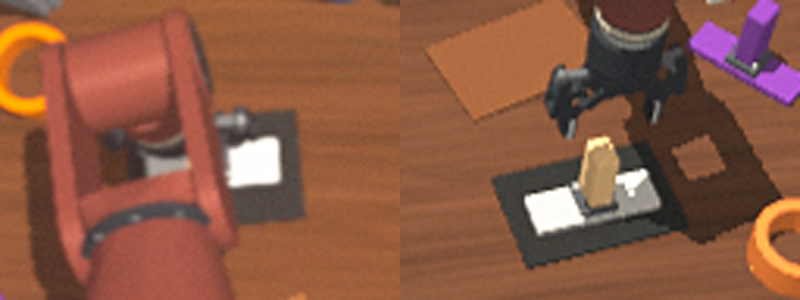

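The open fingers straddle the handle along its 28 mm side in the scene view (handle at about (600,160) in the crop). Next I lower and close.

Request:
play_rows(series=[[0,-0.01,0.007,0.15,0],[0,-0.01,0.007,0.3,0],[0,-0.01,0.007,0.45,0],[0,-0.01,0.007,0.45,0],[0,-0.01,0.007,0.45,0]])

```text
t: 2.8
tcp_pos: [520.4, 232.6, 79.0]
orientation: [3.133, 0.002, 1.666]
wrist_force: [0.5, -0.2, 0.4]
finger_gap: 1.0
```

Request:
play_rows(series=[[0.3,0,0,0,0],[0.5,0,0,0,0],[0.6,0,0,0,0],[0.7,0,0,0,0],[0.8,0,0,0,0],[1,0,0,0,0],[1,0,0,0,0],[1,0,0,0,0]])

```text
t: 3.6
tcp_pos: [521.5, 233.0, 80.1]
orientation: [3.131, 0.001, 1.666]
wrist_force: [0.4, -0.2, 5.5]
finger_gap: 0.315
```

```bash
python3 -c "
from h import *
go(517,232,200,95.5)"
```

```text
tcp [521.5 233.   80.1] rpy [1.7937e+02 7.0000e-02 9.5470e+01] F [ 0.41 -0.17  5.51] gap 0.315 t 3.6
shift [-0.0046 -0.0217 -0.7996] turn -0.0003 calls 1.0
```

Request:
play_rows(series=[[1,0,0,-0.05,0],[1,0,0,-0.15,0],[1,0,0,-0.35,0],[1,0,0,-0.6,0],[1,0,0,-0.8,0],[1,0,0,-0.95,0],[1,0,0,-0.95,0],[1,0,0,-0.95,0]])

```text
t: 4.4
tcp_pos: [519.4, 232.8, 222.3]
orientation: [3.131, 0.001, 1.666]
wrist_force: [0.2, 0.4, -3.5]
finger_gap: 0.316
```

```bash
cat >> h.py <<'E'
def look(tag,C):
    """fit plane/rect to tamper foot top seen by scene cam; C approx centre of foot"""
    p,d,m=cam('scene'); W=cloud(d,m); hsv=cv2.cvtColor(p,cv2.COLOR_RGB2HSV); C=np.array(C)
    M=(d>0)&(abs(W-C)<[85,100,16]).all(-1)&(hsv[...,2]>90)&(hsv[...,1]<70); P=W[M]
    if len(P)>20:
        c,s,a=cv2.minAreaRect(P[:,:2].astype(np.float32)); k=np.linalg.lstsq(np.c_[P[:,:2]-C[:2],np.ones(len(P))],P[:,2],rcond=None)[0]
        print('foot n',len(P),'c',np.round(c,1),'size',np.round(s,1),'ang',round(a,1),'plane dz/dx,dz/dy,z',k.round(4))
    u,v=px(C,m).astype(int); cv2.imwrite(f'pics/{tag}.png',cv2.resize(p[max(v-72,0):v+72,max(u-96,0):u+96],(768,576),interpolation=2)[...,::-1])
E
python3 - <<'E'
from h import *
go(517,-225,220,76.5)
z=ctrl.get_state()['tcp_pos']
look('c2',[z[0]-4,z[1],z[2]-62])
fs=[]
for i in range(6):
    ctrl.camera('top'); s=ctrl.get_state(); fs.append(s['wrist_force'])
    print(np.degrees(s['orientation']).round(2),s['tcp_pos'].round(1),s['moment'].round(3))
print(np.mean(fs,0))
E
```

```text
tcp [519.4 232.8 222.3] rpy [1.794e+02 9.000e-02 9.547e+01] F [ 0.2   0.43 -3.5 ] gap 0.316 t 4.4
shift [-3.0364 -0.3072  0.0165] turn 0.2108 calls 4.0
foot n 472 c [516.8 231.9] size [ 53.3 151.6] ang 4.6 plane dz/dx,dz/dy,z [-6.110000e-02 -6.000000e-03  1.603902e+02]
[1.7964e+02 1.3000e-01 9.5470e+01] [518.2 232.4 220.1] [ 0.025  0.019 -0.017]
[1.7966e+02 1.4000e-01 9.5470e+01] [518.2 232.4 219.8] [0.04  0.048 0.014]
[1.7964e+02 1.3000e-01 9.5470e+01] [518.3 232.5 219.9] [-0.033  0.049 -0.013]
[1.7961e+02 1.2000e-01 9.5470e+01] [518.6 232.5 220.3] [-0.026  0.009  0.034]
[1.7956e+02 1.2000e-01 9.5470e+01] [518.9 232.7 220.7] [-0.043 -0.025  0.056]
[1.7951e+02 1.1000e-01 9.5470e+01] [519.2 232.8 221.1] [ 0.039  0.002 -0.051]
[ 0.11346735 -0.15394065 -3.62124982]
```

View pics/c2.png

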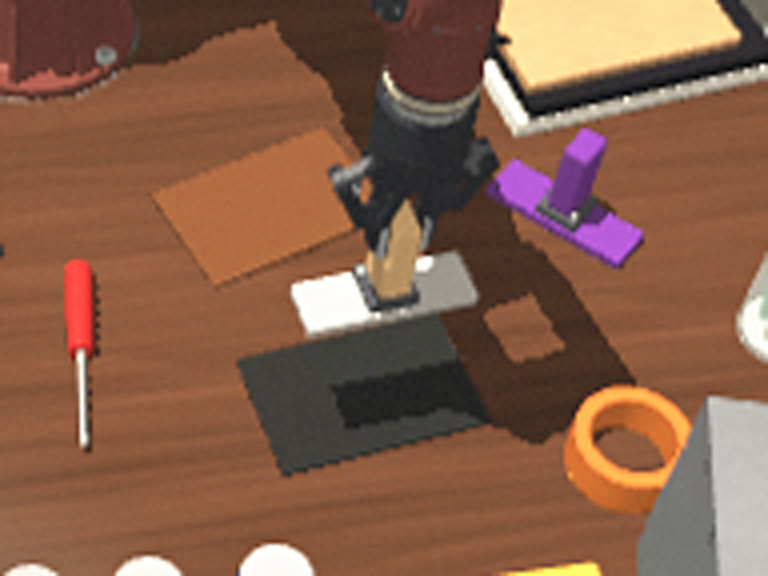

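The tamper is lifted and hangs level, weighing about 3.6 N. The mat is free below it.

```bash
python3 -c "
from h import *
go(648,-240,228,76.5)"
```

```text
tcp [519.2 232.8 221.1] rpy [1.7951e+02 1.1000e-01 9.5470e+01] F [ 0.38 -0.52 -3.94] gap 0.317 t 4.75
shift [-3.2192  0.5546 -0.0351] turn 0.2108 calls 4.0
```

Request:
play_rows(series=[[1,-0.08,0.014,-0.01,0],[1,-0.24,0.041,-0.02,0],[1,-0.44,0.076,-0.02,0],[1,-0.64,0.11,-0.02,0],[1,-0.805,0.139,-0.02,0]])

```text
t: 5.25
tcp_pos: [551.8, 112.1, 224.5]
orientation: [3.133, 0.003, 1.666]
wrist_force: [0.7, -0.2, -4.2]
finger_gap: 0.317
```

Request:
play_rows(series=[[1,-0.2,0.034,0,0],[1,-0.4,0.07,0,0],[1,-0.6,0.104,0,0],[1,-0.805,0.139,0,0]])

```text
t: 5.65
tcp_pos: [584.1, -8.2, 224.9]
orientation: [3.133, 0.003, 1.665]
wrist_force: [0.8, -0.0, -3.1]
finger_gap: 0.317
```

Request:
play_rows(series=[[1,-0.2,0.034,0,0],[1,-0.4,0.07,0,0],[1,-0.6,0.104,0,0],[1,-0.805,0.139,0,0]])

```text
t: 6.05
tcp_pos: [616.1, -128.7, 225.3]
orientation: [3.134, 0.004, 1.665]
wrist_force: [-0.0, 0.1, -3.4]
finger_gap: 0.317
```

```bash
python3 -c "
from h import *
go(648,-240,222,76.5)"
```

```text
tcp [ 616.1 -128.7  225.3] rpy [179.56   0.21  95.4 ] F [-0.02  0.11 -3.38] gap 0.317 t 6.05
shift [-0.7588  0.1418  0.0259] turn 0.21 calls 1.0
```

Request:
play_rows(series=[[1,-0.2,0.037,0,0.05],[1,-0.4,0.075,0,0.1],[1,-0.6,0.11,0,0.16],[1,-0.7,0.13,0.01,0.21],[1,-0.76,0.142,0.02,0.21],[1,-0.76,0.142,0.02,0.21],[1,-0.76,0.142,0.02,0.21],[1,-0.76,0.142,0.02,0.21],[1,-0.76,0.142,0.02,0.21],[1,-0.76,0.142,0.02,0.21]])

```text
t: 7.05
tcp_pos: [648.1, -239.3, 223.2]
orientation: [3.133, 0.001, 1.337]
wrist_force: [0.3, 0.1, -4.1]
finger_gap: 0.322
```

Run:
```python
from h import *
go(648,-240,195,76.5)
z=ctrl.get_state()['tcp_pos']
look('c3',[z[0]-3,z[1],z[2]-62])
for i in range(8):
    ctrl.camera('top'); s=ctrl.get_state()
    print(np.degrees(s['orientation']).round(2),s['tcp_pos'].round(1),s['wrist_force'].round(2))
```

```text
tcp [ 648.1 -239.3  223.2] rpy [1.7951e+02 6.0000e-02 7.6580e+01] F [ 0.34  0.14 -4.07] gap 0.322 t 7.05
shift [-0.0042 -0.0012  0.1877] turn 0.0008 calls 1.0
foot n 627 c [ 645.7 -239.3] size [150.2  55.1] ang 76.7 plane dz/dx,dz/dy,z [-1.970000e-02  3.400000e-03  1.610837e+02]
[1.7951e+02 6.0000e-02 7.6550e+01] [ 648.1 -239.6  223.1] [-0.35  0.12 -2.67]
[1.7951e+02 6.0000e-02 7.6540e+01] [ 648.1 -239.8  223. ] [ 0.7   0.03 -4.08]
[1.7951e+02 6.0000e-02 7.6530e+01] [ 648.1 -239.9  223. ] [ 0.42 -0.02 -3.26]
[1.7952e+02 6.0000e-02 7.6520e+01] [ 648.1 -240.   223. ] [ 0.38  0.01 -4.03]
[1.7952e+02 6.0000e-02 7.6510e+01] [ 648.1 -240.   223. ] [-0.19  0.18 -3.83]
[1.7952e+02 5.0000e-02 7.6510e+01] [ 648.1 -240.1  222.9] [ 0.81  0.01 -3.79]
[1.7952e+02 6.0000e-02 7.6500e+01] [ 648.  -240.2  222.9] [-0.27 -0.1  -3.25]
[1.7952e+02 6.0000e-02 7.6500e+01] [ 648.1 -240.2  222.9] [-1.21  0.17 -3.55]
```

View pics/c3.png

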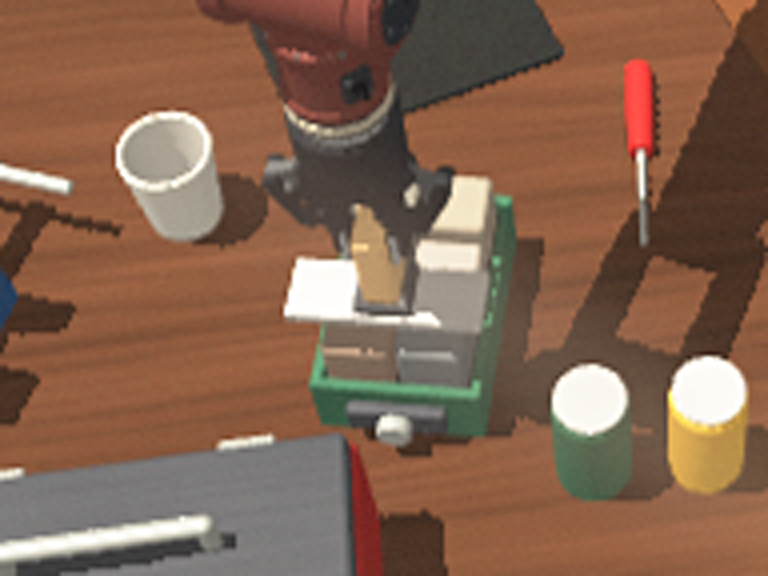

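Request:
play_rows(series=[[1,0,0,0.05,0],[1,0,0,0.1,0],[1,0,0,0.15,0],[1,0,0,0.19,0],[1,0,0,0.21,0],[1,0,0,0.21,0],[1,0,0,0.21,0],[1,0,0,0.21,0]])

```text
t: 8.3
tcp_pos: [648.6, -240.4, 192.0]
orientation: [3.132, 0.001, 1.335]
wrist_force: [0.8, 0.4, -3.4]
finger_gap: 0.317
```

Request:
play_rows(series=[[1,0,0,0.003,0],[1,0,0,0.006,0],[1,0,0,0.009,0],[1,0,0,0.012,0],[1,0,0,0.015,0],[1,0,0,0.018,0]])

```text
t: 8.9
tcp_pos: [648.7, -240.5, 189.2]
orientation: [3.132, 0.001, 1.335]
wrist_force: [-0.2, 0.8, -4.1]
finger_gap: 0.318
```

Run:
```python
from h import *
for i in range(4):
    ctrl.camera('top'); go(645.6,-239.8,180,76.5)
```

```text
tcp [ 648.6 -240.4  189.1] rpy [1.7947e+02 7.0000e-02 7.6500e+01] F [ 0.59  0.7  -3.94] gap 0.318 t 8.95
shift [-0.0006 -0.0211  0.0608] turn -0.0 calls 1.0
tcp [ 648.6 -240.4  189.1] rpy [1.7947e+02 7.0000e-02 7.6500e+01] F [-0.56  0.11 -3.15] gap 0.321 t 9.0
shift [-0.0004 -0.0211  0.0608] turn -0.0 calls 1.0
tcp [ 648.6 -240.4  189.2] rpy [1.7947e+02 7.0000e-02 7.6500e+01] F [-0.07  0.9  -4.56] gap 0.316 t 9.05
shift [-0.0006 -0.0212  0.0612] turn 0.0 calls 1.0
tcp [ 648.7 -240.5  189.3] rpy [1.7946e+02 7.0000e-02 7.6500e+01] F [ 0.28 -0.48 -4.42] gap 0.317 t 9.1
shift [-0.0002 -0.0215  0.0616] turn -0.0 calls 1.0
```

Request:
play_rows(series=[[1,0,-0.002,0.004,0],[1,0,-0.004,0.008,0],[1,0,-0.008,0.012,0],[1,0,-0.01,0.016,0],[1,0,-0.01,0.02,0],[1,0,-0.01,0.024,0],[1,0,-0.01,0.028,0],[1,0,-0.01,0.032,0],[1,0,-0.01,0.036,0],[1,0,-0.01,0.04,0],[1,0,-0.01,0.044,0],[1,0,-0.01,0.048,0]])

```text
t: 10.3
tcp_pos: [647.3, -240.2, 182.1]
orientation: [3.132, 0.001, 1.335]
wrist_force: [-0.7, -0.5, -2.1]
finger_gap: 0.316
```

Run:
```python
from h import *
for i in range(4):
    ctrl.camera('top'); go(645.6,-239.8,180,76.5)
print(ctrl.get_state()['moment'])
```

```text
tcp [ 647.3 -240.2  181.9] rpy [1.7946e+02 7.0000e-02 7.6500e+01] F [-0.16 -0.73 -2.36] gap 0.319 t 10.35
shift [-0.0003 -0.0116  0.0128] turn -0.0 calls 1.0
tcp [ 647.3 -240.2  181.9] rpy [1.7946e+02 7.0000e-02 7.6500e+01] F [-0.49  0.2  -2.78] gap 0.319 t 10.4
shift [-0.0002 -0.0116  0.0127] turn -0.0 calls 1.0
tcp [ 647.3 -240.1  181.9] rpy [1.7946e+02 7.0000e-02 7.6500e+01] F [-0.15 -0.53 -3.05] gap 0.321 t 10.45
shift [-0.0006 -0.0116  0.0126] turn 0.0 calls 1.0
tcp [ 647.3 -240.1  182. ] rpy [1.7946e+02 7.0000e-02 7.6500e+01] F [-0.27 -0.14 -2.15] gap 0.324 t 10.5
shift [-0.0004 -0.0116  0.0129] turn -0.0 calls 1.0
[0.03598604 0.06079671 0.00676688]
```

Request:
play_rows(series=[[1,0,0,0.005,0],[1,0,0,0.01,0],[1,0,0,0.015,0],[1,0,0,0.02,0],[1,0,0,0.025,0],[1,0,0,0.03,0],[1,0,0,0.035,0],[1,0,0,0.04,0],[1,0,0,0.045,0],[1,0,0,0.05,0],[1,0,0,0.05,0],[1,0,0,0.05,0]])

```text
t: 11.7
tcp_pos: [647.3, -240.1, 174.2]
orientation: [3.132, 0.001, 1.335]
wrist_force: [-0.6, -0.2, -2.7]
finger_gap: 0.313
```

```bash
cat >> h.py <<'E'
def rd(n=5):
    z=[];f=[];mo=[]
    for i in range(n):
        ctrl.camera('top'); s=ctrl.get_state(); z.append(s['tcp_pos']); f.append(s['wrist_force']); mo.append(s['moment'])
    print('z',np.array(z)[:,2].round(2),'Fz',np.array(f)[:,2].round(1),'F',np.mean(f,0).round(2),'M',np.mean(mo,0).round(3),'rpy',np.degrees(s['orientation']).round(2),'xyz',s['tcp_pos'].round(1),'t',round(s['t'],2))
E
python3 -c "
from h import *
rd()"
```

```text
z [174.15 174.2  174.21 174.2  174.18] Fz [-2.3 -2.5 -3.  -2.3 -2.3] F [-0.44 -0.1  -2.48] M [0.037 0.014 0.021] rpy [1.7947e+02 7.0000e-02 7.6500e+01] xyz [ 647.3 -240.1  174.2] t 11.95
```

Run:
```python
from h import *
look('c4',[645,-240,174.2-62])
```

```text
foot n 828 c [ 610.3 -231.7] size [149.4 124.5] ang 77.3 plane dz/dx,dz/dy,z [ 8.22000e-02 -2.87000e-02  1.10158e+02]
```

View pics/c4.png

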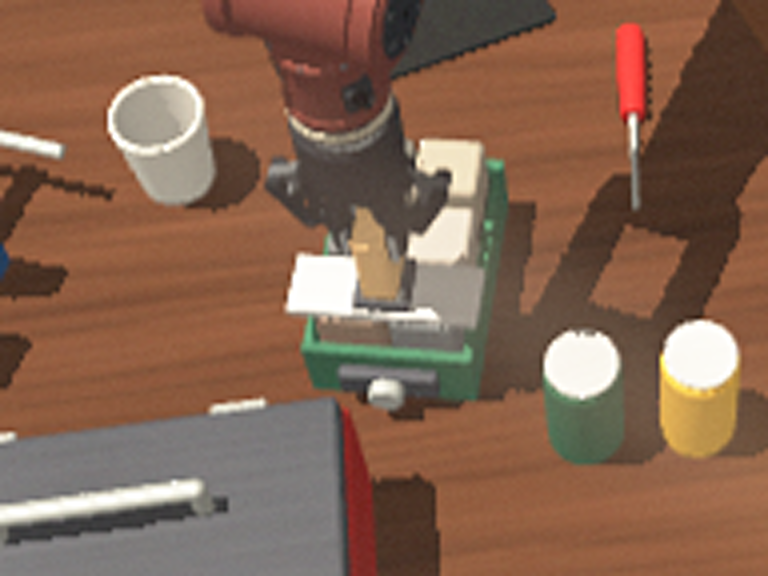

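The picture shows the foot flat across both clasp-end cobbles at around (365,310), pushing them down together. I continue slowly, since the firm layer can't start before TCP z of about 170.

Request:
play_rows(series=[[1,0,0,0.004,0],[1,0,0,0.008,0],[1,0,0,0.012,0],[1,0,0,0.016,0],[1,0,0,0.02,0],[1,0,0,0.02,0]])

```text
t: 12.6
tcp_pos: [647.3, -240.2, 171.1]
orientation: [3.132, 0.001, 1.335]
wrist_force: [-0.4, -0.4, -1.6]
finger_gap: 0.322
```

Request:
play_rows(series=[[1,0,0,0.001,0],[1,0,0,0.002,0],[1,0,0,0.003,0],[1,0,0,0.004,0],[1,0,0,0.005,0],[1,0,0,0.005,0]])

```text
t: 13.2
tcp_pos: [647.4, -240.2, 170.3]
orientation: [3.132, 0.001, 1.335]
wrist_force: [-0.2, -0.2, -0.8]
finger_gap: 0.319
```

Request:
play_rows(series=[[1,0,0,0.001,0],[1,0,0,0.002,0],[1,0,0,0.003,0],[1,0,0,0.004,0],[1,0,0,0.005,0],[1,0,0,0.005,0]])

```text
t: 13.8
tcp_pos: [647.4, -240.2, 169.5]
orientation: [3.132, 0.001, 1.335]
wrist_force: [-0.6, 1.0, -1.0]
finger_gap: 0.321
```

Request:
play_rows(series=[[1,0,0,0.001,0],[1,0,0,0.002,0],[1,0,0,0.003,0],[1,0,0,0.004,0],[1,0,0,0.005,0],[1,0,0,0.0055,0]])

```text
t: 14.4
tcp_pos: [647.3, -240.2, 168.6]
orientation: [3.132, 0.001, 1.335]
wrist_force: [-1.0, -0.3, -1.3]
finger_gap: 0.32
```

Request:
play_rows(series=[[1,0,0,0.001,0],[1,0,0,0.002,0],[1,0,0,0.003,0],[1,0,0,0.004,0],[1,0,0,0.005,0],[1,0,0,0.0055,0]])

```text
t: 15.0
tcp_pos: [647.4, -240.1, 167.8]
orientation: [3.132, 0.001, 1.335]
wrist_force: [-0.9, -0.8, -1.4]
finger_gap: 0.319
```

Request:
play_rows(series=[[1,0,0,0.001,0],[1,0,0,0.002,0],[1,0,0,0.003,0],[1,0,0,0.004,0],[1,0,0,0.005,0],[1,0,0,0.0055,0]])

```text
t: 15.6
tcp_pos: [647.3, -240.2, 166.9]
orientation: [3.132, 0.001, 1.335]
wrist_force: [-1.3, 0.6, -0.7]
finger_gap: 0.321
```

Request:
play_rows(series=[[1,0,0,0.001,0],[1,0,0,0.002,0],[1,0,0,0.003,0],[1,0,0,0.004,0],[1,0,0,0.005,0],[1,0,0,0.0055,0]])

```text
t: 16.2
tcp_pos: [647.4, -240.2, 166.1]
orientation: [3.132, 0.001, 1.335]
wrist_force: [-0.8, -0.3, -1.2]
finger_gap: 0.321
```

Request:
play_rows(series=[[1,0,0,0.001,0],[1,0,0,0.002,0],[1,0,0,0.003,0],[1,0,0,0.004,0],[1,0,0,0.005,0],[1,0,0,0.0055,0]])

```text
t: 16.8
tcp_pos: [647.4, -240.2, 165.2]
orientation: [3.132, 0.001, 1.335]
wrist_force: [-0.2, 0.7, -0.3]
finger_gap: 0.319
```

Request:
play_rows(series=[[1,0,0,0.001,0],[1,0,0,0.002,0],[1,0,0,0.003,0],[1,0,0,0.004,0],[1,0,0,0.005,0],[1,0,0,0.0055,0]])

```text
t: 17.4
tcp_pos: [647.4, -240.2, 164.4]
orientation: [3.132, 0.001, 1.335]
wrist_force: [-1.5, 0.2, -1.5]
finger_gap: 0.318
```

Request:
play_rows(series=[[1,0,0,0.001,0],[1,0,0,0.002,0],[1,0,0,0.003,0],[1,0,0,0.004,0],[1,0,0,0.005,0],[1,0,0,0.0055,0]])

```text
t: 18.0
tcp_pos: [647.4, -240.1, 163.5]
orientation: [3.132, 0.001, 1.335]
wrist_force: [-0.0, 0.9, -0.5]
finger_gap: 0.32
```

Request:
play_rows(series=[[1,0,0,0.001,0],[1,0,0,0.002,0],[1,0,0,0.003,0],[1,0,0,0.004,0],[1,0,0,0.005,0],[1,0,0,0.0055,0]])

```text
t: 18.6
tcp_pos: [647.4, -240.2, 162.7]
orientation: [3.132, 0.001, 1.335]
wrist_force: [-0.4, -0.5, -1.6]
finger_gap: 0.318
```

Request:
play_rows(series=[[1,0,0,0.001,0],[1,0,0,0.002,0],[1,0,0,0.003,0],[1,0,0,0.004,0],[1,0,0,0.005,0],[1,0,0,0.0055,0]])

```text
t: 19.2
tcp_pos: [647.4, -240.2, 161.8]
orientation: [3.132, 0.001, 1.335]
wrist_force: [-0.7, 1.1, -0.7]
finger_gap: 0.319
```

Request:
play_rows(series=[[1,0,0,0.001,0],[1,0,0,0.002,0],[1,0,0,0.003,0],[1,0,0,0.004,0],[1,0,0,0.005,0],[1,0,0,0.0055,0]])

```text
t: 19.8
tcp_pos: [647.4, -240.2, 161.0]
orientation: [3.132, 0.001, 1.335]
wrist_force: [-1.2, 1.1, -0.6]
finger_gap: 0.32
```

Request:
play_rows(series=[[1,0,0,0.001,0],[1,0,0,0.002,0],[1,0,0,0.003,0],[1,0,0,0.004,0],[1,0,0,0.005,0],[1,0,0,0.0055,0]])

```text
t: 20.4
tcp_pos: [647.4, -240.2, 160.4]
orientation: [3.132, 0.001, 1.335]
wrist_force: [-1.5, 0.2, 0.3]
finger_gap: 0.321
```

Request:
play_rows(series=[[1,0,0,0.001,0],[1,0,0,0.002,0],[1,0,0,0.003,0],[1,0,0,0.003,0],[1,0,0,0.003,0]])

```text
t: 20.9
tcp_pos: [647.5, -240.2, 160.3]
orientation: [3.132, 0.001, 1.335]
wrist_force: [-1.5, 0.6, 2.2]
finger_gap: 0.317
```

```bash
python3 -c "
from h import *
rd()"
```

```text
z [160.32 160.29 160.28 160.25 160.24] Fz [2.1 2.7 1.9 2.3 3.4] F [-2.17  0.32  2.47] M [0.276 0.379 0.01 ] rpy [1.7946e+02 7.0000e-02 7.6490e+01] xyz [ 647.5 -240.3  160.2] t 21.15
```

Request:
play_rows(series=[[1,0,0,0.002,0],[1,0,0,0.003,0],[1,0,0,0.004,0],[1,0,0,0.005,0],[1,0,0,0.006,0],[1,0,0,0.006,0],[1,0,0,0.006,0]])

```text
t: 21.85
tcp_pos: [647.6, -240.3, 160.0]
orientation: [3.132, 0.001, 1.335]
wrist_force: [-3.5, 1.1, 5.5]
finger_gap: 0.321
```

```bash
python3 -c "
from h import *
rd(4)"
```

```text
z [160.01 160.06 160.01 160.02] Fz [5.6 5.5 5.7 5.2] F [-3.47  1.18  5.53] M [0.385 0.59  0.04 ] rpy [1.7944e+02 7.0000e-02 7.6500e+01] xyz [ 647.6 -240.3  160. ] t 22.05
```

Request:
play_rows(series=[[1,0,-0.001,0.005,0],[1,0,-0.002,0.006,0],[1,0,-0.003,0.007,0],[1,0,-0.003,0.008,0],[1,0,-0.003,0.009,0],[1,0,-0.003,0.01,0],[1,0,-0.003,0.011,0],[1,0,-0.003,0.012,0],[1,0,-0.003,0.0125,0],[1,0,-0.003,0.0125,0]])

```text
t: 23.05
tcp_pos: [647.6, -240.3, 159.8]
orientation: [3.131, 0.001, 1.335]
wrist_force: [-3.4, 0.8, 8.2]
finger_gap: 0.32
```

```bash
python3 -c "
from h import *
rd(4)"
```

```text
z [159.83 159.82 159.79 159.82] Fz [7.5 7.6 8.5 7.9] F [-3.55  1.69  7.87] M [0.503 0.759 0.038] rpy [1.7938e+02 9.0000e-02 7.6500e+01] xyz [ 647.6 -240.3  159.8] t 23.25
```

Request:
play_rows(series=[[1,0,-0.001,0.012,0],[1,0,-0.002,0.014,0],[1,0,-0.003,0.016,0],[1,0,-0.004,0.018,0],[1,0,-0.005,0.02,0],[1,0,-0.005,0.022,0],[1,0,-0.005,0.023,0],[1,0,-0.005,0.0235,0],[1,0,-0.005,0.024,0],[1,0,-0.005,0.024,0]])

```text
t: 24.25
tcp_pos: [647.7, -240.3, 159.5]
orientation: [3.129, 0.002, 1.335]
wrist_force: [-6.0, 2.6, 12.9]
finger_gap: 0.319
```

```bash
python3 -c "
from h import *
rd(4)"
```

```text
z [159.49 159.47 159.47 159.5 ] Fz [12.6 13.1 12.9 12.7] F [-5.63  2.7  12.83] M [0.683 1.116 0.046] rpy [1.7927e+02 1.0000e-01 7.6510e+01] xyz [ 647.7 -240.3  159.5] t 24.45
```

Request:
play_rows(series=[[1,0,-0.005,0.022,0],[1,0,-0.006,0.023,0],[1,0,-0.007,0.024,0],[1,0,-0.008,0.025,0],[1,0,-0.009,0.026,0],[1,0,-0.009,0.0265,0],[1,0,-0.009,0.0265,0],[1,0,-0.009,0.0265,0]])

```text
t: 25.25
tcp_pos: [647.6, -240.3, 159.4]
orientation: [3.126, 0.002, 1.335]
wrist_force: [-4.3, 2.6, 13.4]
finger_gap: 0.316
```

```bash
python3 -c "
from h import *
rd(6)"
```

```text
z [159.4  159.39 159.38 159.4  159.4  159.38] Fz [15.1 13.1 13.9 14.  13.7 13.7] F [-4.59  2.17 13.9 ] M [0.761 1.136 0.044] rpy [1.791e+02 1.100e-01 7.652e+01] xyz [ 647.6 -240.3  159.4] t 25.55
```

Request:
play_rows(series=[[1,0,-0.008,0.0265,0],[1,0,-0.008,0.0275,0],[1,0,-0.008,0.0285,0],[1,0,-0.008,0.0285,0],[1,0,-0.008,0.0285,0],[1,0,-0.008,0.0285,0],[1,0,-0.008,0.0285,0]])

```text
t: 26.25
tcp_pos: [647.7, -240.4, 159.3]
orientation: [3.123, 0.002, 1.336]
wrist_force: [-5.1, 3.2, 14.8]
finger_gap: 0.318
```

```bash
python3 -c "
from h import *
rd(7)
go(586.2+.972*3,-225.5-.233*3,190,76.5)"
```

```text
z [159.27 159.28 159.29 159.28 159.3  159.29 159.27] Fz [14.1 14.2 14.8 14.8 14.2 14.4 15. ] F [-5.07  3.05 14.5 ] M [0.751 1.217 0.07 ] rpy [1.7894e+02 1.4000e-01 7.6530e+01] xyz [ 647.7 -240.4  159.3] t 26.6
tcp [ 647.7 -240.4  159.3] rpy [1.7894e+02 1.4000e-01 7.6530e+01] F [-4.75  3.25 14.99] gap 0.318 t 26.6
shift [ 3.000e-04 -3.978e-01 -2.123e-01] turn 0.0004 calls 1.0
```

Row 1 bore about 18.2 N for roughly 0.8 s with z steady at 159.3. Next I lift and go to the middle row.

Request:
play_rows(series=[[1,0,0,0.01,0],[1,0,0,0,0],[1,0,0,-0.02,0],[1,0,0,-0.06,0],[1,0,0,-0.12,0],[1,0,0,-0.18,0],[1,0,0,-0.21,0],[1,0,0,-0.21,0],[1,0,0,-0.21,0]])

```text
t: 27.5
tcp_pos: [647.2, -240.2, 191.0]
orientation: [3.123, 0.002, 1.336]
wrist_force: [1.3, 0.0, -2.9]
finger_gap: 0.315
```

Request:
play_rows(series=[[1,0,-0.05,0,0],[1,0,-0.12,0,0],[1,0,-0.2,0,0],[1,0,-0.28,0,0],[1,0,-0.35,0,0],[1,0,-0.39,0,0],[1,0,-0.395,0,0],[1,0,-0.395,0,0],[1,0,-0.395,0,0],[1,0,-0.395,0,0]])

```text
t: 28.5
tcp_pos: [590.1, -226.6, 190.1]
orientation: [3.122, 0.003, 1.336]
wrist_force: [-0.3, -0.1, -2.9]
finger_gap: 0.315
```

```bash
python3 -c "
from h import *
rd(5)
go(586.2+.972*2.5,-225.5-.233*2.5,182,76.5)
s=ctrl.get_state()['tcp_pos']
look('c5',[s[0]-2,s[1],s[2]-62])"
```

```text
z [189.95 189.88 189.84 189.81 189.84] Fz [-3.2 -4.  -3.7 -2.4 -2.4] F [ 0.14 -0.17 -3.14] M [-0.01   0.01  -0.004] rpy [1.789e+02 1.400e-01 7.653e+01] xyz [ 589.8 -226.4  189.8] t 28.75
tcp [ 589.8 -226.4  189.8] rpy [1.789e+02 1.400e-01 7.653e+01] F [-0.09 -0.62 -2.42] gap 0.321 t 28.75
shift [ 0.0006 -0.0091  0.0521] turn 0.0004 calls 1.0
foot n 677 c [ 559.4 -219.7] size [149.3 112.1] ang 77.4 plane dz/dx,dz/dy,z [ 1.40500e-01 -3.90000e-02  1.26312e+02]
```

View pics/c5.png

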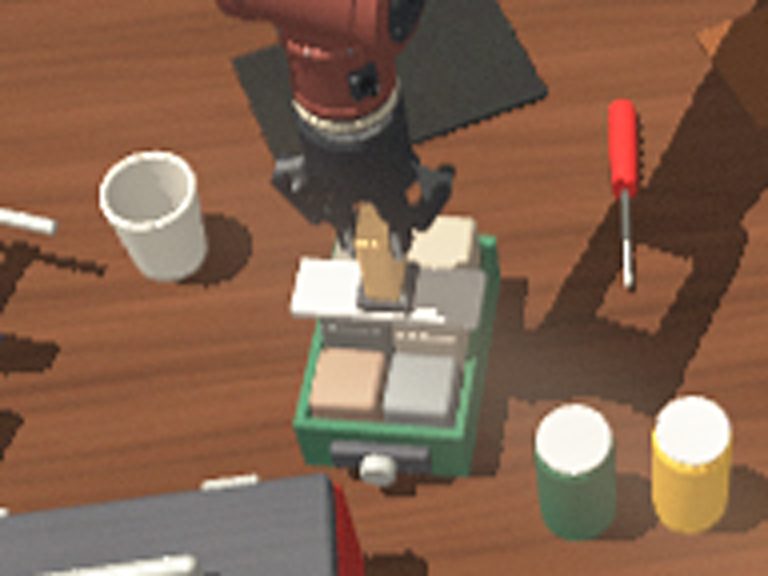

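The clasp-end cobbles at (345,380) and (420,385) look level with each other, and the foot now lies over the middle row.

Request:
play_rows(series=[[1,0,-0.003,0.015,0],[1,0,-0.006,0.03,0],[1,0,-0.009,0.042,0],[1,0,-0.009,0.05,0],[1,0,-0.009,0.055,0],[1,0,-0.009,0.06,0],[1,0,-0.009,0.065,0],[1,0,-0.009,0.07,0],[1,0,-0.009,0.075,0],[1,0,-0.009,0.08,0],[1,0,-0.009,0.085,0],[1,0,-0.009,0.09,0]])

```text
t: 30.0
tcp_pos: [588.7, -226.2, 176.3]
orientation: [3.122, 0.002, 1.336]
wrist_force: [0.1, 0.6, -1.8]
finger_gap: 0.32
```

Request:
play_rows(series=[[1,0,0,0.005,0],[1,0,0,0.01,0],[1,0,0,0.015,0],[1,0,0,0.02,0],[1,0,0,0.025,0],[1,0,0,0.03,0],[1,0,0,0.035,0],[1,0,0,0.04,0],[1,0,0,0.045,0],[1,0,0,0.05,0],[1,0,0,0.055,0],[1,0,0,0.06,0]])

```text
t: 31.2
tcp_pos: [588.8, -226.3, 167.3]
orientation: [3.122, 0.002, 1.336]
wrist_force: [-0.9, -0.1, -0.3]
finger_gap: 0.321
```

```bash
python3 -c "
from h import *
rd(3)"
```

```text
z [167.07 167.07 167.1 ] Fz [-0.9 -1.1 -0.1] F [-0.43  0.22 -0.71] M [0.103 0.135 0.003] rpy [1.7891e+02 1.4000e-01 7.6540e+01] xyz [ 588.8 -226.2  167.1] t 31.35
```

Request:
play_rows(series=[[1,0,0,0.005,0],[1,0,0,0.01,0],[1,0,0,0.015,0],[1,0,0,0.02,0],[1,0,0,0.025,0],[1,0,0,0.03,0],[1,0,0,0.034,0],[1,0,0,0.038,0],[1,0,0,0.04,0]])

```text
t: 32.25
tcp_pos: [588.9, -226.2, 161.0]
orientation: [3.123, 0.002, 1.336]
wrist_force: [0.0, 1.0, -0.8]
finger_gap: 0.315
```

Request:
play_rows(series=[[1,0,0,0.003,0],[1,0,0,0.006,0],[1,0,-0.001,0.009,0],[1,0,-0.002,0.012,0],[1,0,-0.003,0.015,0],[1,0,-0.004,0.018,0],[1,0,-0.005,0.021,0],[1,0,-0.006,0.024,0],[1,0,-0.007,0.027,0],[1,0,-0.008,0.03,0],[1,0,-0.008,0.03,0],[1,0,-0.008,0.03,0]])

```text
t: 33.45
tcp_pos: [589.1, -226.4, 159.4]
orientation: [3.119, 0.003, 1.336]
wrist_force: [-2.0, 1.3, 9.7]
finger_gap: 0.318
```

```bash
python3 -c "
from h import *
rd(4)"
```

```text
z [159.36 159.36 159.37 159.38] Fz [9.8 9.2 9.5 9.3] F [-1.91  1.52  9.45] M [0.599 0.73  0.053] rpy [1.7873e+02 1.6000e-01 7.6540e+01] xyz [ 589.1 -226.4  159.4] t 33.65
```

Request:
play_rows(series=[[1,0,-0.005,0.02,0],[1,0,-0.005,0.022,0],[1,0,-0.005,0.024,0],[1,0,-0.005,0.026,0],[1,0,-0.005,0.028,0],[1,0,-0.005,0.03,0],[1,0,-0.005,0.0315,0],[1,0,-0.005,0.0325,0],[1,0,-0.005,0.0325,0],[1,0,-0.005,0.0325,0],[1,0,-0.005,0.0325,0]])

```text
t: 34.75
tcp_pos: [589.5, -226.5, 159.2]
orientation: [3.117, 0.003, 1.336]
wrist_force: [-6.7, 4.4, 17.6]
finger_gap: 0.318
```

```bash
python3 -c "
from h import *
rd(6)"
```

```text
z [159.23 159.22 159.23 159.26 159.24 159.24] Fz [16.6 16.3 16.6 16.5 16.9 16.2] F [-5.96  3.23 16.52] M [0.886 1.35  0.125] rpy [178.6    0.18  76.57] xyz [ 589.5 -226.5  159.2] t 35.05
```

Request:
play_rows(series=[[1,0,-0.005,0.0305,0],[1,0,-0.005,0.0285,0],[1,0,-0.005,0.0285,0],[1,0,-0.005,0.0285,0],[1,0,-0.005,0.0285,0],[1,0,-0.005,0.0285,0],[1,0,-0.005,0.0285,0]])

```text
t: 35.75
tcp_pos: [589.5, -226.5, 159.2]
orientation: [3.116, 0.003, 1.337]
wrist_force: [-5.9, 4.2, 15.7]
finger_gap: 0.317
```

```bash
python3 -c "
from h import *
rd(6)
go(528.8+.972*2.5,-211.7-.233*2.5,190,76.5)"
```

```text
z [159.25 159.22 159.26 159.23 159.27 159.23] Fz [15.8 15.3 15.7 16.8 15.3 15.9] F [-6.51  2.96 15.79] M [0.927 1.432 0.073] rpy [178.53   0.19  76.59] xyz [ 589.5 -226.5  159.2] t 36.05
tcp [ 589.5 -226.5  159.2] rpy [178.53   0.19  76.59] F [-6.53  3.25 15.85] gap 0.318 t 36.05
shift [ 0.0017 -0.3945 -0.2153] turn 0.001 calls 1.0
```

Request:
play_rows(series=[[1,0,0,0.01,0],[1,0,0,0,0],[1,0,0,-0.02,0],[1,0,0,-0.06,0],[1,0,0,-0.12,0],[1,0,0,-0.19,0],[1,0,0,-0.25,0],[1,0,0,-0.26,0],[1,0,0,-0.26,0]])

```text
t: 36.95
tcp_pos: [589.1, -226.5, 199.3]
orientation: [3.114, 0.004, 1.337]
wrist_force: [0.3, -0.1, -4.2]
finger_gap: 0.321
```

Request:
play_rows(series=[[1,0,-0.05,0,0],[1,0,-0.12,0,0],[1,0,-0.2,0,0],[1,0,-0.28,0,0],[1,0,-0.35,0,0],[1,0,-0.39,0,0],[1,0,-0.395,0,0],[1,0,-0.395,0,0],[1,0,-0.395,0,0],[1,0,-0.395,0,0]])

```text
t: 37.95
tcp_pos: [532.0, -212.9, 197.8]
orientation: [3.113, 0.004, 1.337]
wrist_force: [-0.9, 0.4, -4.0]
finger_gap: 0.318
```

Run:
```python
from h import *
rd(3)
go(528.8+.972*2.5,-211.7-.233*2.5,187,76.5)
p,d,m=cam('scene'); W=cloud(d,m); R=np.radians(-13.5)
q=(W[...,:2]-[586.2,-225.5])@np.array([[np.cos(R),-np.sin(R)],[np.sin(R),np.cos(R)]])
for cx in(59,0):
    for cy in(-29.5,29.5):
        M=(abs(q-[cx,cy])<18).all(-1)&(W[...,2]<115)&(W[...,2]>70)&(d>0); print(cx,cy,M.sum(),np.median(W[...,2][M]).round(2))
```

```text
z [197.72 197.69 197.64] Fz [-3.1 -4.5 -3.8] F [ 0.59 -0.25 -3.81] M [-0.001 -0.015 -0.023] rpy [178.42   0.22  76.6 ] xyz [ 531.7 -212.8  197.6] t 38.1
tcp [ 531.7 -212.8  197.6] rpy [178.42   0.22  76.6 ] F [ 0.42 -0.43 -3.83] gap 0.319 t 38.1
shift [ 0.0029 -0.006   0.0708] turn 0.0011 calls 1.0
59 -29.5 108 84.9
59 29.5 115 85.35
0 -29.5 104 84.93
0 29.5 105 86.12
```

Request:
play_rows(series=[[1,0,-0.003,0.02,0],[1,0,-0.006,0.04,0],[1,0.003,-0.006,0.052,0],[1,0.003,-0.006,0.058,0],[1,0.003,-0.006,0.063,0],[1,0.003,-0.006,0.068,0],[1,0.003,-0.006,0.073,0],[1,0.003,-0.006,0.078,0],[1,0.003,-0.006,0.083,0],[1,0.003,-0.006,0.088,0],[1,0.003,-0.006,0.093,0],[1,0.003,-0.006,0.098,0]])

```text
t: 39.35
tcp_pos: [531.3, -212.3, 183.0]
orientation: [3.114, 0.004, 1.337]
wrist_force: [-0.8, 0.4, -2.2]
finger_gap: 0.32
```

Request:
play_rows(series=[[1,0,0,0.005,0],[1,0,0,0.01,0],[1,0,0,0.015,0],[1,0,0,0.02,0],[1,0,0,0.025,0],[1,0,0,0.03,0],[1,0,0,0.035,0],[1,0,0,0.04,0],[1,0,0,0.045,0],[1,0,0,0.05,0],[1,0,0,0.055,0],[1,0,0,0.06,0]])

```text
t: 40.55
tcp_pos: [531.6, -212.4, 173.9]
orientation: [3.114, 0.004, 1.337]
wrist_force: [-0.9, 1.0, -1.2]
finger_gap: 0.322
```

```bash
python3 -c "
from h import *
rd(3)"
```

```text
z [173.76 173.77 173.78] Fz [-2.4 -2.3 -2.3] F [-0.37 -0.13 -2.33] M [0.119 0.14  0.009] rpy [178.41   0.22  76.6 ] xyz [ 531.6 -212.4  173.8] t 40.7
```

Request:
play_rows(series=[[1,0,0,0.005,0],[1,0,0,0.01,0],[1,0,0,0.015,0],[1,0,0,0.02,0],[1,0,0,0.025,0],[1,0,0,0.03,0],[1,0,0,0.035,0],[1,0,0,0.04,0],[1,0,0,0.045,0],[1,0,0,0.05,0],[1,0,0,0.055,0],[1,0,0,0.06,0]])

```text
t: 41.9
tcp_pos: [531.8, -212.5, 164.7]
orientation: [3.114, 0.004, 1.337]
wrist_force: [-1.4, 0.9, -1.5]
finger_gap: 0.314
```

Request:
play_rows(series=[[1,0,0,0.005,0],[1,0,0,0.01,0],[1,0,0,0.014,0],[1,0,0,0.018,0],[1,0,0,0.022,0],[1,0,0,0.022,0]])

```text
t: 42.5
tcp_pos: [531.9, -212.5, 161.3]
orientation: [3.114, 0.004, 1.337]
wrist_force: [-1.9, -0.8, -2.3]
finger_gap: 0.32
```

Request:
play_rows(series=[[1,0,0,0.003,0],[1,0,0,0.006,0],[1,0,-0.001,0.009,0],[1,0,-0.002,0.012,0],[1,0,-0.003,0.015,0],[1,0,-0.004,0.018,0],[1,0,-0.005,0.021,0],[1,0,-0.006,0.024,0],[1,0,-0.007,0.027,0],[1,0,-0.008,0.03,0],[1,0,-0.008,0.03,0],[1,0,-0.008,0.03,0]])

```text
t: 43.7
tcp_pos: [532.1, -212.7, 159.3]
orientation: [3.111, 0.004, 1.337]
wrist_force: [-1.8, 1.9, 8.4]
finger_gap: 0.315
```

```bash
python3 -c "
from h import *
rd(4)"
```

```text
z [159.29 159.29 159.29 159.33] Fz [9.1 8.5 8.3 9.5] F [-1.76  1.45  8.86] M [0.698 0.654 0.075] rpy [178.24   0.24  76.6 ] xyz [ 532.1 -212.7  159.3] t 43.9
```

Request:
play_rows(series=[[1,0,-0.006,0.017,0],[1,0,-0.005,0.019,0],[1,0,-0.005,0.021,0],[1,0,-0.005,0.023,0],[1,0,-0.005,0.025,0],[1,0,-0.005,0.026,0],[1,0,-0.005,0.027,0],[1,0,-0.005,0.027,0],[1,0,-0.005,0.027,0],[1,0,-0.005,0.027,0]])

```text
t: 44.9
tcp_pos: [532.6, -212.9, 159.1]
orientation: [3.109, 0.004, 1.337]
wrist_force: [-4.4, 2.9, 14.5]
finger_gap: 0.32
```

```bash
python3 -c "
from h import *
rd(6)
go(516.5,233.5,215,95.5)"
```

```text
z [159.14 159.08 159.11 159.09 159.08 159.1 ] Fz [15.4 14.8 15.3 14.9 15.4 14.3] F [-4.6   2.55 15.03] M [1.002 1.16  0.134] rpy [178.12   0.25  76.63] xyz [ 532.6 -212.9  159.1] t 45.2
tcp [ 532.6 -212.9  159.1] rpy [178.12   0.25  76.63] F [-4.07  2.19 14.34] gap 0.317 t 45.2
shift [ 2.8686 -0.7797 -0.4112] turn -0.2097 calls 3.0
```

Request:
play_rows(series=[[1,0,-0.005,0.026,0],[1,0,-0.005,0.026,0],[1,0,-0.005,0.026,0],[1,0,-0.005,0.026,0],[1,0,-0.005,0.026,0],[1,0,-0.005,0.026,0]])

```text
t: 45.8
tcp_pos: [532.8, -213.0, 159.1]
orientation: [3.107, 0.005, 1.338]
wrist_force: [-5.7, 2.4, 16.3]
finger_gap: 0.314
```

Request:
play_rows(series=[[1,0,0,0.01,0],[1,0,0,0,0],[1,0,0,-0.02,0],[1,0,0,-0.06,0],[1,0,0,-0.12,0],[1,0,0,-0.19,0],[1,0,0,-0.27,0],[1,0,0,-0.35,0],[1,0,0,-0.39,0],[1,0,0,-0.4,0]])

```text
t: 46.8
tcp_pos: [531.7, -212.7, 220.9]
orientation: [3.104, 0.005, 1.338]
wrist_force: [0.7, -0.4, -4.1]
finger_gap: 0.314
```

```bash
python3 -c "
from h import *
go(516.5,233.5,225,95.5)"
```

```text
tcp [ 531.7 -212.7  220.9] rpy [177.87   0.31  76.64] F [ 0.68 -0.42 -4.06] gap 0.314 t 46.8
shift [ 2.8703 -0.7838 -0.0721] turn -0.2095 calls 3.0
```

Request:
play_rows(series=[[1,0.08,-0.02,-0.01,0],[1,0.25,-0.07,-0.02,0],[1,0.48,-0.13,-0.03,0],[1,0.72,-0.2,-0.04,0],[1,0.957,-0.261,-0.04,0]])

```text
t: 47.3
tcp_pos: [525.7, -61.7, 224.1]
orientation: [3.106, 0.005, 1.337]
wrist_force: [0.6, -0.1, -4.0]
finger_gap: 0.322
```

```bash
cat > chk.py <<'E'
from h import *
def run(mat=True,rows=(59,0,-59),cams=('top','scene')):
  R=np.radians(-13.5); Q=np.array([[np.cos(R),-np.sin(R)],[np.sin(R),np.cos(R)]])
  for n in cams:
    p,d,m=cam(n); W=cloud(d,m); q=(W[...,:2]-[586.2,-225.5])@Q; X,Y,Z=W[...,0],W[...,1],W[...,2]; hsv=cv2.cvtColor(p,cv2.COLOR_RGB2HSV)
    for cx in rows:
        for cy in(-29.5,29.5):
            M=(abs(q-[cx,cy])<18).all(-1)&(d>0); print(n,cx,cy,M.sum(),np.mean(Z[M]).round(2),np.std(Z[M]).round(2))
    if mat:
        M=(d>0)&(abs(X-514)<90)&(abs(Y-233)<125)&(hsv[...,2]<85)&(hsv[...,1]<110)&(Z<14)
        N,L,S,C=cv2.connectedComponentsWithStats(M.astype(np.uint8)); k=1+np.argmax(S[1:,4]); P=W[L==k]
        c,s,a=cv2.minAreaRect(P[:,:2].astype(np.float32)); print(n,'mat',np.round(c,1),np.round(s,1),round(a,1),'mean',P.mean(0).round(1),len(P))
E
python3 -c "
from chk import *
go(516.5,233.5,225,95.5)
run()
go(516.5,233.5,225,95.5)"
```

```text
tcp [525.7 -61.7 224.1] rpy [177.94   0.27  76.62] F [ 0.56 -0.15 -3.99] gap 0.322 t 47.3
shift [ 1.9    -0.5142 -0.0331] turn -0.2098 calls 2.0
top 59 -29.5 108 86.57 2.83
top 59 29.5 73 86.48 2.65
top 0 -29.5 109 86.02 2.47
top 0 29.5 70 86.51 2.7
top -59 -29.5 111 86.65 2.25
top -59 29.5 80 86.31 2.34
top mat [508.9 228.9] [125.2 196.1] 8.3 mean [508.6 228.6   6.9] 1735
scene 59 -29.5 111 85.19 2.42
scene 59 29.5 114 85.4 2.63
scene 0 -29.5 104 84.69 2.46
scene 0 29.5 103 85.02 2.93
scene -59 -29.5 100 84.63 2.73
scene -59 29.5 97 85.35 2.43
scene mat [511.6 232.4] [134.  200.5] 6.8 mean [515.3 231.    5.8] 1602
tcp [525.2 -58.6 223.7] rpy [1.7805e+02 1.3000e-01 7.6910e+01] F [ 0.35 -0.75 -3.46] gap 0.319 t 47.4
shift [ 1.8838 -0.4969 -0.0298] turn -0.2065 calls 2.0
```

```bash
python3 -c "
from h import *
go(512,231.5,225,96.5)"
```

```text
tcp [525.2 -58.6 223.7] rpy [1.7805e+02 1.3000e-01 7.6910e+01] F [ 0.35 -0.75 -3.46] gap 0.319 t 47.4
shift [ 1.864  -0.5231 -0.0307] turn -0.2176 calls 2.0
```

Request:
play_rows(series=[[1,0.1,-0.03,0,0],[1,0.3,-0.085,0,0],[1,0.5,-0.14,-0.01,0],[1,0.72,-0.2,-0.01,0],[1,0.932,-0.262,-0.015,0]])

```text
t: 47.9
tcp_pos: [517.8, 87.7, 223.7]
orientation: [3.108, 0.002, 1.342]
wrist_force: [-0.3, -0.0, -3.9]
finger_gap: 0.318
```

Request:
play_rows(series=[[1,0.2,-0.05,0,-0.05],[1,0.4,-0.11,0,-0.1],[1,0.6,-0.17,0,-0.16],[1,0.75,-0.21,0,-0.21],[1,0.85,-0.24,0,-0.217],[1,0.91,-0.255,0,-0.217],[1,0.93,-0.26,0,-0.217],[1,0.93,-0.26,0,-0.217],[1,0.93,-0.26,0,-0.217],[1,0.93,-0.26,0,-0.217]])

```text
t: 48.9
tcp_pos: [511.7, 231.5, 222.1]
orientation: [3.111, 0.014, 1.681]
wrist_force: [0.9, -0.5, -4.0]
finger_gap: 0.319
```

```bash
python3 -c "
from h import *
rd(4)
s=ctrl.get_state()['tcp_pos']
look('c6',[s[0]-2,s[1],s[2]-62])
go(512,231.5,88,96.5)"
```

```text
z [222.15 222.12 222.18 222.19] Fz [-2.4 -2.9 -3.5 -3.9] F [-0.24 -0.18 -3.17] M [-0.026  0.045 -0.002] rpy [178.25   0.76  96.36] xyz [511.6 232.  222.2] t 49.1
foot n 466 c [508.8 229.2] size [ 53.5 150.3] ang 5.9 plane dz/dx,dz/dy,z [-7.100000e-02 -2.690000e-02  1.600738e+02]
tcp [511.6 232.1 222.2] rpy [178.25   0.76  96.38] F [ 0.02 -0.44 -4.29] gap 0.323 t 49.15
shift [ 0.0077 -0.0251  0.8941] turn -0.0014 calls 1.0
```

View pics/c6.png

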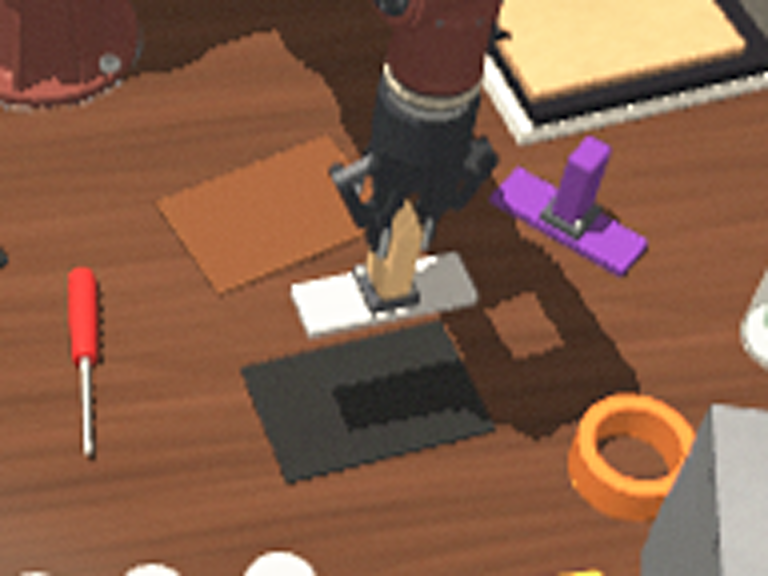

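```bash
python3 -c "
from h import *
go(515,235,86,96.5)"
```

```text
tcp [511.6 232.1 222.2] rpy [178.25   0.76  96.38] F [ 0.02 -0.44 -4.29] gap 0.323 t 49.15
shift [ 0.0288 -0.003   0.9079] turn -0.0014 calls 1.0
```

Request:
play_rows(series=[[1,0.005,0,0.08,0],[1,0.01,0,0.22,0],[1,0.02,-0.003,0.38,0],[1,0.029,-0.003,0.54,0],[1,0.029,-0.003,0.68,0],[1,0.029,-0.003,0.78,0],[1,0.029,-0.003,0.85,0],[1,0.029,-0.003,0.89,0],[1,0.029,-0.003,0.908,0],[1,0.029,-0.003,0.908,0],[1,0.029,-0.003,0.908,0],[1,0.029,-0.003,0.908,0]])

```text
t: 50.35
tcp_pos: [515.8, 235.3, 87.0]
orientation: [3.109, 0.013, 1.682]
wrist_force: [0.1, -0.3, -4.3]
finger_gap: 0.316
```

```bash
python3 -c "
from h import *
rd(4)
go(515,235,80,96.5)"
```

```text
z [86.91 86.72 86.57 86.41] Fz [-3.2 -3.2 -3.6 -2.9] F [-0.27 -0.11 -3.23] M [0.032 0.014 0.001] rpy [178.21   0.75  96.38] xyz [515.3 235.1  86.4] t 50.55
tcp [515.3 235.1  86.4] rpy [178.21   0.75  96.38] F [-0.8  -0.27 -2.91] gap 0.318 t 50.55
shift [-0.0001 -0.0032  0.0427] turn -0.0014 calls 1.0
```

Request:
play_rows(series=[[1,0,-0.003,0.006,0],[1,0,-0.003,0.012,0],[1,0,-0.003,0.018,0],[1,0,-0.003,0.024,0],[1,0,-0.003,0.03,0],[1,0,-0.003,0.036,0],[1,0,-0.003,0.04,0],[1,0,-0.003,0.044,0],[1,0,-0.003,0.048,0],[1,0,-0.003,0.048,0],[1,0,-0.003,0.048,0]])

```text
t: 51.65
tcp_pos: [515.4, 234.9, 80.6]
orientation: [3.11, 0.013, 1.682]
wrist_force: [-1.9, -3.4, 5.2]
finger_gap: 0.319
```

```bash
python3 -c "
from h import *
rd(4)"
```

```text
z [80.64 80.61 80.61 80.6 ] Fz [5.1 6.1 5.8 5.9] F [-2.9  -2.23  5.7 ] M [-0.02   0.707  0.177] rpy [178.19   0.77  96.4 ] xyz [515.4 234.9  80.6] t 51.85
```

Request:
play_rows(series=[[0.9,0,0,0.002,0],[0.75,0,0,0.002,0],[0.7,0,0,0.002,0],[0.65,0,0,0,0],[0.6,0,0,0,0],[0.4,0,0,0,0],[0.2,0,0,0,0],[0,0,0,0,0],[0,0,0,0,0],[0,0,0,0,0],[0,0,0,0,0]])

```text
t: 52.95
tcp_pos: [515.4, 234.9, 80.6]
orientation: [3.11, 0.013, 1.683]
wrist_force: [0.3, -0.1, 0.6]
finger_gap: 1.001
```

Request:
play_rows(series=[[0,0,0,-0.05,0],[0,0,0,-0.15,0],[0,0,0,-0.3,0],[0,0,0,-0.5,0],[0,0,0,-0.7,0],[0,0,0,-0.9,0],[0,0,0,-1,0],[0,0,0,-1,0]])

```text
t: 53.75
tcp_pos: [512.6, 237.2, 234.8]
orientation: [3.102, 0.012, 1.682]
wrist_force: [0.6, 0.3, 0.6]
finger_gap: 0.998
```

Request:
play_rows(series=[[0,0,-0.2,0,0],[0,0,-0.5,0,0],[0,0,-0.8,0,0],[0,0,-1,0,0],[0,0,-1,0,0]])

```text
t: 54.25
tcp_pos: [358.8, 219.4, 225.8]
orientation: [3.109, 0.013, 1.684]
wrist_force: [0.5, -0.2, -0.9]
finger_gap: 1.002
```

Run:
```python
from chk import *
rd(1); run(mat=False)
tiles=[]
for n in('top','scene'):
    p,d,m=cam(n); W=cloud(d,m); hsv=cv2.cvtColor(p,cv2.COLOR_RGB2HSV); X,Y,Z=W[...,0],W[...,1],W[...,2]
    T=(abs(X-515)<110)&(abs(Y-232)<130)&(d>0)
    for l,M in(('foot',T&(Z>12)&(Z<26)&(hsv[...,2]>110)&(hsv[...,1]<60)),('handle',T&(Z>100)&(Z<125)&(hsv[...,1]>60)),('mat+foot',T&((hsv[...,2]<75)&(hsv[...,1]<110)&(Z<13)|(Z>13)&(Z<24)))):
        P=W[M]; 
        if len(P)>5: c,s,a=cv2.minAreaRect(P[:,:2].astype(np.float32)); print(n,l,len(P),np.round(c,1),np.round(s,1),round(a,1),np.median(P[:,2]).round(1))
    u,v=px(np.array([515,232,50]),m).astype(int); tiles.append(cv2.resize(p[v-60:v+60,u-80:u+80],(400,300),interpolation=2))
cv2.imwrite('pics/c7.png',np.hstack(tiles)[...,::-1])
```

```text
z [226.91] Fz [0.3] F [-0.52 -0.34  0.28] M [-0.015  0.01  -0.011] rpy [177.91   0.73  96.47] xyz [361.3 219.9 226.9] t 54.3
top 59 -29.5 105 86.79 2.51
top 59 29.5 103 86.64 2.52
top 0 -29.5 104 86.59 2.45
top 0 29.5 107 86.2 2.33
top -59 -29.5 110 86.58 2.2
top -59 29.5 107 86.48 2.55
scene 59 -29.5 113 84.43 2.56
scene 59 29.5 110 84.76 2.8
scene 0 -29.5 103 84.65 2.71
scene 0 29.5 102 85.25 2.4
scene -59 -29.5 94 84.88 2.42
scene -59 29.5 105 85.09 2.88
top foot 401 [511.7 233.4] [ 51.  154.6] 6.2 18.7
top handle 104 [511.6 230.5] [39.  26.8] 4.6 111.8
top mat+foot 404 [512.2 222.7] [115.7 182.3] 7.8 18.5
scene foot 353 [512.2 232.6] [ 55.9 150.7] 6.7 18.2
scene handle 61 [513.4 234.1] [41.7 30.9] 9.3 110.2
scene mat+foot 1220 [513.9 233.2] [129.  198.6] 8.1 7.6
```

View pics/c7.png

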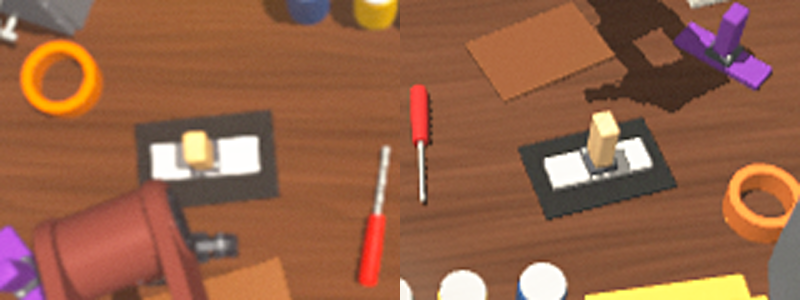

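The tamper stands upright in the middle of its mat, the gripper is clear of it, and all six cobbles are level to within measuring noise. I'm handing in the job.

```bash
python3 -c "
from rig import ctrl
print(ctrl.get_state()['qvel'].round(3)); print(ctrl.job_done())"
```

```text
[-0.003  0.004 -0.007  0.003  0.004  0.   ]
the job is handed in; nothing more can be done
None
```

I tamped the three rows in the order asked and pressed each down to the firm layer. I then stood the tamper back on the small black mat and handed the job in at about t = 54 s, with the gripper open and well clear. `job_done()` reports no verdict.

| Row | Steady bearing force | Held for about |
|---|---|---|
| Clasp end | 18 N | 0.8 s |
| Middle | 19.3 N | 1 s |
| Last | 18.6–20 N | 1 s |

These forces are the wrist reading plus the tamper's weight of about 3.6 N. All three rows stopped at TCP heights of 159.1–159.3 mm.

**Last checks:**
- **Cobbles:** within each camera the six tops agree to better than 1 mm: 86.2–86.8 mm in the top view and 84.4–85.3 mm in the scene view. The offset between the two views fits the 2 mm calibration.
- **Tamper:** it stands upright, with its foot at about (512, 233). The mat centre came out between (509, 229) and (514, 233), so the foot is within about 2 mm by the scene camera and 5 mm by the less reliable top view.
- **Bystanders:** I saw nothing displaced in the parts of the scene shown in the last pictures.

**Doubtful points:**
- While I trimmed the middle row, the force briefly read about 20–21 N, above the 17–20 N band but below the 25 N limit. The last reading before the last row was lifted was also about 20 N.
- The presses carried 5–7 N of sideways force and tilted the tool by up to about 1.5°. The tamper still settled upright when released.

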